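# Put the two-pole breaker away in the component box

### The job

Swing the lid of the grey component box up until it stands about upright on its stiff hinge, then put the wider, two-pole circuit breaker into the box, lying on its back with its toggle upward as it lies now, and let go of it. Then lower the lid until the box is fully shut, leaving the narrow single-pole breaker where it is.

Things in the scene. Friction and masses are not known exactly. Their poses are not given: they have to be found in the camera images.
- box: Grey steel box fixed to the bench, 160 (x) x 240 (y) x 100 mm high, walls and floor 4 mm, no dividers. Origin: centre of its underside; z up, x to the hinge side, away from the robot. Its lid is a 6 mm plate of 0.35 kg over the whole top, hinge axis along y at x +80, z 100 mm, in the plane of the lid's underside. The stiff hinge (0.5 Nm, about 5 N at the grip) holds the lid wherever it is left.
- lid (a joint): Lid angle, rad: 0 shut, growing as it swings up and away from the robot, stop at 1.65. A black grip tongue, 24 mm wide (y), 12 mm thick, sticks out in the lid's plane from the middle of its free edge, 160 to 205 mm from the hinge axis, mid-plane 3 mm outside the lid's underside. It points to the robot when shut, up when open; pinched by its side faces it turns between the fingers.
- double_breaker: The breaker to put away: two-pole, white plastic, 0.15 to 0.3 kg, lying on its back. Base 82 (x) x 36 (y) x 44 mm high; on its middle a nose 45 x 36 mm, up to 64 mm high, and a black toggle up to 75 mm. Flat sides at y +-18 mm, good for a grasp across the 36 mm. Origin: centre of its underside; z up, x along its length.
- single_breaker: Bystander to be left where it lies: single-pole breaker, of the same make and shape but only 18 mm wide (y). Origin and axes as for the other.
Things that resemble listed ones, but are neither listed nor needed, are in the scene too. What is shaped like the double_breaker but blue is not meant.

How it is judged:
By the outcome, as a careful person would: the job done as asked, in the order asked, and still so for the second after the job is handed in, with the robot touching nothing.
It also fails if it takes over 72 s, if anything falls off the work surface, if the arm or the gripper's body presses on something with over 40 N, if the wrist force passes 120 N, or if a joint passes its speed limit or range.

### The arm

A 6-joint arm with a two-finger parallel gripper is mounted at the origin on the work surface. World frame = base frame: x ahead of the robot, y to its left, z up, the work surface at z = 0. Lengths are in m, angles in rad, forces in N, time in s.
With the tool pointing down it reaches from about 0.325 to 0.775 m from the base axis. Payload 5.5 kg.
Tool frame: the origin (TCP) lies at the very end of the fingers, on their centre line; the grasp point (between the pads) lies 19 mm behind it; x points along the fingers, z is the direction in which the jaws open and shut, and the axes are right-handed (so a half turn about x gives the same grasp; the last joint's range is limited). The gripper opens to 88 mm and grips with 3 to 60 N. Pads are 20 mm wide; open, the fingers measure 115 mm over their backs; the gripper's body (75 mm by 178 mm) begins 61 mm behind the grasp point.
Start: joints at [1.237, 0.091, 1.231, -0, 1.82, -0.057], TCP at [0.164, 0.577, 0.223] pointing down, gripper open.
Joint ranges: [-2.87, 2.87], [-0.86, 2.18], [0.17, 2.46], [-1.51, 4.65], [0.06, 2.69], [-2.65, 2.65]. Speed limits (rad/s): [2.57, 2.57, 3.01, 3.14, 3.14, 3.14].

### API

Orientations are given as a unit quaternion [w, x, y, z].
In Python, from rig import manip, solver, imaging, job_done gives the robot as it stands. Calls block until the motion is done:
- manip.move_ptp(position, orientation): joint-space move of the TCP to a pose.
- manip.move_l(position, attitude=None, vel=0.15, contact_N=None): straight line of the TCP; attitude=None keeps the orientation; vel is the mean speed in m/s. With contact_N (N) it stops when the force on the tool has changed by that much, and returns True; else False.
- manip.goto_joints(angles): joint-space move.
- manip.set_gripper(opening): opening from 0.0 (shut) to 1.0 (fully open); the grip force is fixed at half the most; returns when the fingers have stopped.
- manip.pause(seconds).
- solver.solve_ik(position, orientation): joint angles nearest the present ones, or None.
- imaging.get_image(name): name is "scene" or "side" or "wrist"; returns a dict with "img" (384x512x3 uint8, red, green, blue), "z_map" (384x512 float32, m along the optical axis (not along the pixel's ray), 0 where there is no reading), "intrinsics" (3x3 intrinsics, pixels), "R" (3x3) and "t" (3): a world point X has camera coordinates R X + t. Camera axes: x right, y down, z forward; pixel columns grow to the right and rows downward; lengths in m; the calibration is good to about 2 mm. The wrist camera is an equidistant fisheye: a pixel r from the principal point sees the ray r / f radians off the axis. A picture is of the moment at which its call begins.
A pose or a line that the arm cannot do raises manip.MotionError and nothing moves.
- job_done(): hands the job in, once; it reports no verdict.
Readings, each from a call of its own:
- manip.read_time(): time.
- manip.read_joint_pos(): joint angles.
- manip.read_qd(): joint speeds.
- manip.read_effort(): joint torques, N m.
- manip.read_eef_pos(): TCP position.
- manip.read_eef_rot(): TCP orientation.
- manip.read_wrist_force(): force on the tool from outside, world axes, zero at the start.
- manip.read_moment(): the same for the moment, N m.
- manip.read_gripper_width(): opening from 0.0 (shut) to 1.0 (fully open).
Only numpy, scipy, OpenCV 4.12 (cv2) and the standard library are available. Lean on these libraries where they do the work, as an engineer would, in place of code of your own. Each camera call takes 0.05 s, during which the arm holds its last target. There are 200 camera calls.

## Working session

There is one attempt and no reset: what is moved stays moved. The work goes in short steps, each a Python script; the robot and the scene stay as the last script left them, time stands still between calls to the robot, and variables do not carry over. Pictures are saved under pics/ and viewed, about 8 in all and at most 12, crops included, and the job is handed in when it is done.

```bash
mkdir -p pics; ls
cat > h.py <<'E'
import numpy as np, cv2
from rig import manip, solver, imaging, job_done
def save(name,fn,crop=None,scale=1):
    d=imaging.get_image(name); im=cv2.cvtColor(d["img"],cv2.COLOR_RGB2BGR)
    if crop: im=im[crop[1]:crop[3],crop[0]:crop[2]]
    if scale!=1: im=cv2.resize(im,None,fx=scale,fy=scale,interpolation=cv2.INTER_CUBIC)
    cv2.imwrite("pics/"+fn,im); return d
def world(d):
    z=d["z_map"].astype(float); K=d["intrinsics"]; v,u=np.indices(z.shape)
    c=np.stack([(u-K[0,2])/K[0,0]*z,(v-K[1,2])/K[1,1]*z,z],-1)
    return (c-d["t"])@d["R"]
E
python3 - <<'E'
from h import *
import pickle
D={}
for n in ("scene","side"):
    D[n]=save(n,n+"0.png"); d=D[n]; print(n,d["intrinsics"].tolist(),(-d["R"].T@d["t"]).round(3),d["R"].round(3).tolist())
a=[cv2.imread(f"pics/{n}0.png") for n in D]
cv2.imwrite("pics/a.png",cv2.resize(np.vstack(a),None,fx=.78,fy=.78))
pickle.dump(D,open("d0.pkl","wb"))
print(manip.read_time(),manip.read_eef_rot())
E
```

```text
pics
scene [[350.76198900106084, 0.0, 252.37410442233582], [0.0, 350.76198900106084, 196.07860341533896], [0.0, 0.0, 1.0]] [ 1.073 -0.423  0.566] [[0.463, 0.886, -0.014], [0.545, -0.298, -0.784], [-0.699, 0.356, -0.621]]
side [[371.23752923236503, 0.0, 261.17036560599826], [0.0, 371.23752923236503, 188.9364519967012], [0.0, 0.0, 1.0]] [ 0.245 -0.839  0.719] [[0.915, -0.403, 0.014], [-0.247, -0.587, -0.771], [0.318, 0.702, -0.637]]
0.1 [ 0.56365899 -0.4266061   0.56472036  0.42589516]
```

View pics/scene0.png

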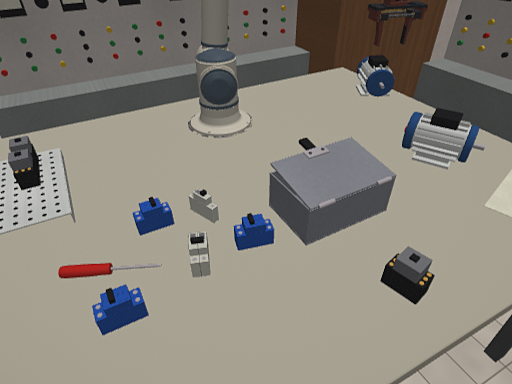

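View pics/side0.png

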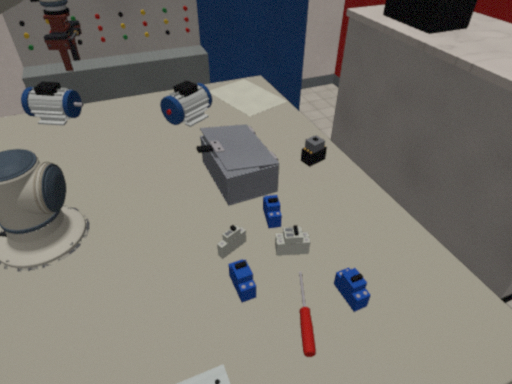

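Candidates for the wide white breaker:
- Wide white at scene (200,255), side (292,240), which shows two poles.
- Narrow white at scene (204,205), side (232,240).
- Blue ones at scene (153,215), (254,231) and (120,307).
- Black/grey devices at scene (408,275) and (22,165).

By the description I choose scene (200,255). Next I measure it and check it in a close crop.

```bash
cat > m.py <<'E'
from h import *
import pickle
D=pickle.load(open("d0.pkl","rb"))
for n,boxes in (("scene",{"dbl":(180,225,220,285),"sgl":(183,182,226,228)}),("side",{"dbl":(268,220,318,260),"sgl":(214,222,250,260)})):
    d=D[n]; W=world(d); hsv=cv2.cvtColor(d["img"],cv2.COLOR_RGB2HSV)
    for k,(a,b,c,e) in boxes.items():
        P=W[b:e,a:c].reshape(-1,3); H=hsv[b:e,a:c].reshape(-1,3)
        P=P[(P[:,2]>.012)&(H[:,0:1].ravel()*0==0)&~((H[:,0]>100)&(H[:,1]>120))]
        for lo,hi in ((.012,.09),(.038,.048),(.056,.069)):
            q=P[(P[:,2]>lo)&(P[:,2]<hi)]
            r=cv2.minAreaRect(q[:,:2].astype(np.float32)*1000)
            print(n,k,lo,len(q),"z99",q[:,2].max().round(4),[np.round(x,1) for x in r])
    # box
    a,b,c,e=(265,130,400,242) if n=="scene" else (195,118,282,200)
    P=W[b:e,a:c].reshape(-1,3); L=P[P[:,2]>.094]
    r=cv2.minAreaRect(L[:,:2].astype(np.float32)*1000)
    print(n,"lid rect",[np.round(x,1) for x in r],"z pct",np.percentile(L[:,2],[1,10,50,90,99]).round(4))
    A=np.c_[L[:,:2],np.ones(len(L))]; print("plane",np.linalg.lstsq(A,L[:,2],rcond=None)[0].round(4))
    t=hsv[...,2]<60; t[:b]=0; t[e:]=0; t[:,:a]=0; t[:,c:]=0; T=W[t&(W[...,2]>.06)]
    if len(T): print("dark(tongue)",len(T),np.median(T,0).round(4),T.min(0).round(3),T.max(0).round(3))
    print("bench z",np.median(W[300:380,200:300,2]))
crop=[cv2.resize(cv2.cvtColor(D[n]["img"],cv2.COLOR_RGB2BGR)[y:y+h,x:x+w],(400,400*h//w),interpolation=cv2.INTER_CUBIC) for n,x,y,w,h in (("scene",170,175,70,110),("side",205,115,120,150))]
H=max(c.shape[0] for c in crop); cv2.imwrite("pics/crop.png",cv2.resize(np.hstack([np.pad(c,((0,H-c.shape[0]),(0,0),(0,0))) for c in crop]),None,fx=.9,fy=.9))
E
python3 m.py
```

```text
scene dbl 0.012 750 z99 0.0751 [array([ 581.9, -298.1]), array([35.8, 81.5]), np.float64(71.0)]
scene dbl 0.038 200 z99 0.0479 [array([ 581.9, -297. ]), array([35.3, 81.9]), np.float64(69.1)]
scene dbl 0.056 260 z99 0.0689 [array([ 580.6, -297. ]), array([35.2, 46.8]), np.float64(69.6)]
scene sgl 0.012 527 z99 0.0758 [array([ 443.8, -235.8]), array([83.2, 19.7]), np.float64(22.8)]
scene sgl 0.038 128 z99 0.0479 [array([ 444.7, -237.6]), array([81.7, 18.9]), np.float64(26.8)]
scene sgl 0.056 112 z99 0.0689 [array([ 443.1, -235.7]), array([46.2, 19.6]), np.float64(23.6)]
scene lid rect [array([ 725. , -174.1]), array([265.9, 814.4]), np.float64(36.4)] z pct [0.0953 0.1057 0.1146 0.1257 0.5656]
plane [ 0.2951 -0.1914 -0.0465]
dark(tongue) 115 [0.4663 0.0342 0.1326] [ 0.445 -0.423  0.08 ] [1.073 0.056 0.566]
bench z -0.001007618517666624
side dbl 0.012 770 z99 0.0782 [array([ 588.9, -267.7]), array([104. ,  82.9]), np.float64(70.6)]
side dbl 0.038 222 z99 0.0478 [array([ 578.3, -298.6]), array([38.7, 82.3]), np.float64(70.5)]
side dbl 0.056 204 z99 0.0687 [array([ 578. , -297.6]), array([38.2, 44.8]), np.float64(72.3)]
side sgl 0.012 528 z99 0.0774 [array([ 456.6, -270.5]), array([84.6, 96.3]), np.float64(23.4)]
side sgl 0.038 135 z99 0.0476 [array([ 453. , -263.5]), array([83.8, 78.9]), np.float64(21.6)]
side sgl 0.056 122 z99 0.0689 [array([ 449.3, -276.4]), array([ 46.4, 102. ]), np.float64(11.5)]
side lid rect [array([ 471.8, -345.4]), array([1063.1,  226.6]), np.float64(77.4)] z pct [0.0952 0.1071 0.1187 0.1293 0.7192]
plane [-0.375  -0.342   0.3368]
dark(tongue) 126 [0.4691 0.0308 0.1324] [ 0.245 -0.839  0.06 ] [0.588 0.159 0.719]
bench z 0.0010386829504783713
```

View pics/crop.png

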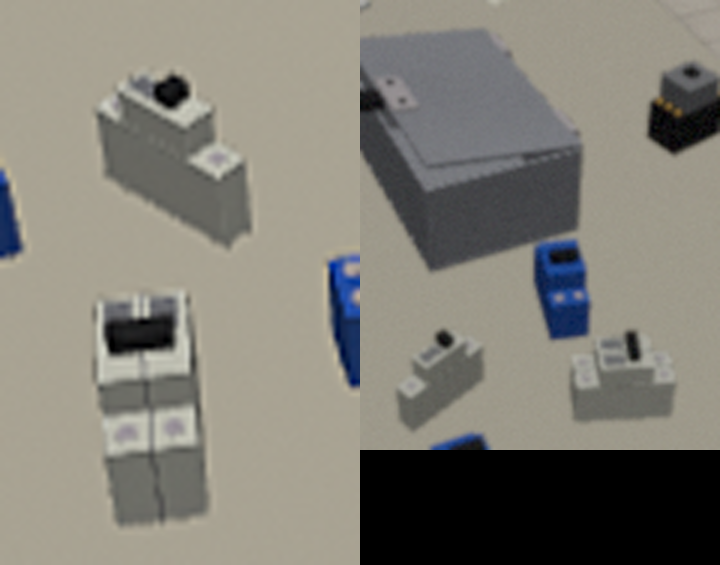

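Crop confirms it: the wide white two-pole breaker (left crop, bottom) is the target, and the narrow single-pole lies above it. The lid is slightly ajar. Now the box and lid fit.

```bash
cat > m2.py <<'E'
from h import *
import pickle
D=pickle.load(open("d0.pkl","rb"))
for n in D:
    d=D[n]; W=world(d); ok=(d["z_map"]>0); hsv=cv2.cvtColor(d["img"],cv2.COLOR_RGB2HSV)
    a,b,c,e=(265,130,400,242) if n=="scene" else (193,118,282,200)
    m=np.zeros_like(ok); m[b:e,a:c]=1; m&=ok&(W[...,2]<.25)&(W[...,0]<.8)
    P=W[m]; V=hsv[m][:,2]
    L=P[(P[:,2]>.100)&(V>70)]
    for _ in range(4):
        A=np.c_[L[:,:2],np.ones(len(L))]; p=np.linalg.lstsq(A,L[:,2],rcond=None)[0]; r=abs(A@p-L[:,2]); L=L[r<max(.003,2*r.std())]
    print(n,"plane",p.round(4),"tilt",np.arctan(np.hypot(*p[:2])).round(4),"dir of hinge(+x)",np.degrees(np.arctan2(-p[1],-p[0])).round(1),len(L))
    R=cv2.minAreaRect(L[:,:2].astype(np.float32)*1000); print("lid",[np.round(x,1) for x in R],cv2.boxPoints(R).round(0).tolist(),L[:,2].min(),L[:,2].max())
    B=P[(P[:,2]>.01)&(P[:,2]<.095)]; R=cv2.minAreaRect(B[:,:2].astype(np.float32)*1000); print("walls",[np.round(x,1) for x in R],cv2.boxPoints(R).round(0).tolist())
    T=P[(V<55)&(P[:,2]>.105)&(P[:,0]<.55)]; 
    R=cv2.minAreaRect(T[:,:2].astype(np.float32)*1000);print("tongue",len(T),T.mean(0).round(4),T[:,2].min(),T[:,2].max(),[np.round(x,1) for x in R])
    a,b,c,e=(180,225,220,285) if n=="scene" else (268,220,318,260)
    Q=W[b:e,a:c].reshape(-1,3); Q=Q[(Q[:,2]>.038)&(Q[:,2]<.048)]; R=cv2.minAreaRect(Q[:,:2].astype(np.float32)*1000); print("dbl corners",cv2.boxPoints(R).round(0).tolist())
E
python3 m2.py
```

```text
scene plane [-0.141  -0.0028  0.1963] tilt 0.1401 dir of hinge(+x) 1.1 4834
lid [array([558.3,  41.3]), array([188.4, 241.8]), np.float64(1.3)] [[461.0, 160.0], [467.0, -82.0], [655.0, -77.0], [650.0, 164.0]] 0.10145662715440248 0.1319671336342536
walls [array([567.3,   3. ]), array([162.5, 319.6]), np.float64(0.3)] [[485.0, 163.0], [487.0, -157.0], [649.0, -156.0], [648.0, 163.0]]
tongue 105 [0.4649 0.036  0.1327] 0.12569800789298083 0.13691639834103275 [array([474.6,  36.5]), array([25.5, 57.3]), np.float64(81.9)]
dbl corners [[537.0, -299.0], [614.0, -328.0], [627.0, -295.0], [550.0, -266.0]]
side plane [-0.1408 -0.0007  0.1986] tilt 0.1399 dir of hinge(+x) 0.3 2165
lid [array([547.7,  42. ]), array([205.3, 246.2]), np.float64(1.5)] [[442.0, 162.0], [448.0, -84.0], [653.0, -78.0], [647.0, 168.0]] 0.10576839975123782 0.13747870144907956
walls [array([561.4, 123.3]), array([161. , 616.6]), np.float64(1.4)] [[473.0, 429.0], [489.0, -187.0], [650.0, -183.0], [634.0, 434.0]]
tongue 91 [0.4627 0.0339 0.1337] 0.1239882130874457 0.1392231500699262 [array([462.7,  38.5]), array([24.6, 41.7]), np.float64(86.5)]
dbl corners [[533.0, -303.0], [611.0, -331.0], [624.0, -294.0], [546.0, -267.0]]
```

```bash
cat >> h.py <<'E'
from scipy.spatial.transform import Rotation as Rot
YAW=np.radians(1.2); HX,HY=.6495,.0405   # hinge middle
def quat(jaw):  # tool down, jaw axis at heading `jaw` rad
    x=np.array([0,0,-1.]); z=np.array([np.cos(jaw),np.sin(jaw),0]); q=Rot.from_matrix(np.c_[x,np.cross(z,x),z]).as_quat()
    return q[[3,0,1,2]]
def bpt(r,h): return np.array([HX-r*np.cos(YAW),HY-r*np.sin(YAW),h]) # r towards robot from the hinge
def tongue(a,r=.188,o=.003): # TCP pose for gripping point on tongue, tool down
    return bpt(r*np.cos(a)-0*o+0-(-o*np.sin(a))*-1*0 - 0 + (-o*np.sin(a)), .1+r*np.sin(a)+o*np.cos(a)-.019)
E
# tidy the tongue helper: outside normal at angle a is (+x sin a, +z cos a)
python3 - <<'E'
s=open('h.py').read(); i=s.index("    return bpt(r*np.cos(a)-0"); s=s[:i]+"    return bpt(r*np.cos(a)-o*np.sin(a), .1+r*np.sin(a)+o*np.cos(a)-.019)\n"; open('h.py','w').write(s)
E
python3 - <<'E'
from h import *
import pickle
D=pickle.load(open("d0.pkl","rb")); d=D["scene"]; W=world(d); hsv=cv2.cvtColor(d["img"],cv2.COLOR_RGB2HSV)
m=((hsv[...,0]>105)&(hsv[...,0]<130)&(hsv[...,1]>150)).astype(np.uint8)
n,_,st,_=cv2.connectedComponentsWithStats(m)
lab=_ if False else cv2.connectedComponents(m)[1]
for i in range(1,n):
    if st[i,4]>60: P=W[(lab==i)&(d["z_map"]>0)]; print(st[i][:4],P.mean(0).round(3),P.min(0).round(3),P.max(0).round(3))
for s in (1,-1):
    for nm,p,j in [("t.14",tongue(.14),YAW),("t1",tongue(1.),YAW),("t1.55",tongue(1.55),YAW),("up",tongue(1.55)+[0,0,.07],YAW),("b",[.580,-.298,.029],np.radians(-20.2)),("place",[.55,.04,.035],YAW),("placehi",[.55,.04,.2],YAW)]:
        q=solver.solve_ik(p,quat(j+s*np.pi/2)); print(s,nm,np.round(p,3),None if q is None else np.round(q,2))
E
```

```text
[366  70  28  26] [0.123 0.615 0.067] [0.089 0.571 0.016] [0.15  0.662 0.114]
[402 112  20  36] [0.472 0.398 0.083] [0.442 0.379 0.027] [0.489 0.444 0.116]
[458 126  21  36] [0.603 0.474 0.082] [0.575 0.455 0.027] [0.618 0.525 0.114]
[133 198  41  37] [ 0.437 -0.354  0.038] [ 0.407 -0.393  0.002] [ 0.445 -0.313  0.074]
[234 214  40  36] [ 0.593 -0.178  0.039] [ 0.559 -0.216  0.003] [ 0.609 -0.13   0.075]
[ 93 285  55  49] [ 0.651 -0.469  0.04 ] [ 0.621 -0.51   0.   ] [ 0.659 -0.429  0.075]
1 t.14 [0.464 0.037 0.11 ] [ 0.01 -0.27  1.77 -0.    1.64 -1.59]
1 t1 [0.55  0.038 0.241] [ 0.01 -0.03  1.33 -0.    1.85 -1.58]
1 t1.55 [0.649 0.04  0.269] [ 0.01  0.25  0.98 -0.    1.92 -1.58]
1 up [0.649 0.04  0.339] [ 0.01  0.3   0.79 -0.    2.06 -1.58]
1 b [ 0.58  -0.298  0.029] [-0.53  0.28  1.37 -0.    1.5  -1.75]
1 place [0.55  0.04  0.035] [ 0.01  0.01  1.65 -0.    1.48 -1.58]
1 placehi [0.55 0.04 0.2 ] [ 0.01 -0.04  1.41 -0.    1.78 -1.58]
-1 t.14 [0.464 0.037 0.11 ] [ 0.01 -0.27  1.77 -0.    1.64  1.56]
-1 t1 [0.55  0.038 0.241] [ 0.01 -0.03  1.33 -0.    1.85  1.56]
-1 t1.55 [0.649 0.04  0.269] [ 0.01  0.25  0.98 -0.    1.92  1.56]
-1 up [0.649 0.04  0.339] [ 0.01  0.3   0.79 -0.    2.06  1.56]
-1 b [ 0.58  -0.298  0.029] [-0.53  0.28  1.37 -0.    1.5   1.4 ]
-1 place [0.55  0.04  0.035] [ 0.01  0.01  1.65 -0.    1.48  1.56]
-1 placehi [0.55 0.04 0.2 ] [ 0.01 -0.04  1.41 -0.    1.78  1.56]
```

Run:
```python
from h import *
q=quat(YAW+np.pi/2)
p=tongue(.14); manip.move_ptp(p+[0,0,.11],q)
save("wrist","w1.png")
manip.move_l(p+[0,0,.03],vel=.2); hit=manip.move_l(p,vel=.08,contact_N=8)
print("hit",hit,manip.read_eef_pos().round(4)); 
manip.set_gripper(0.)
print("w",manip.read_gripper_width()*88,manip.read_wrist_force().round(1),manip.read_time())
for a in np.linspace(.14,.4,3)[1:]:
    manip.move_l(tongue(a),vel=.1); print(round(a,2),manip.read_wrist_force().round(1),manip.read_gripper_width()*88)
print(manip.read_time())
```

```text
hit False [0.4636 0.0366 0.1098]
w 23.79795852120028 [-0.4 13.6 -0.8] 4.4333
0.27 [-1.  14.4  0. ] 23.648476948152133
0.4 [ 0.3 14.4 -0.6] 23.68787710950301
5.2167
```

View pics/w1.png

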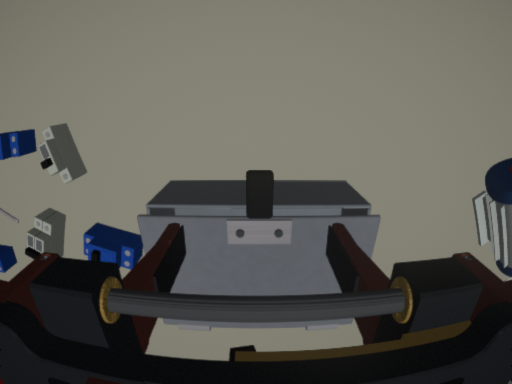

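```bash
cat >> h.py <<'E'
def lid_angle(d=None):
    d=d or imaging.get_image("scene"); W=world(d); ok=d["z_map"]>0
    m=ok&(W[...,2]>.115)&(W[...,2]<.25)&(abs(W[...,1]-.04)<.115)&(abs(W[...,1]-.04)>.055)&(W[...,0]>.45)&(W[...,0]<.72)
    P=W[m]; a=np.arctan2(P[:,2]-.100,HX-P[:,0]); return np.median(a), m.sum()
E
python3 - <<'E'
from h import *
d=save("scene","s1.png"); print(lid_angle(d))
E
```

```text
(np.float64(0.4441929120930937), np.int64(2593))
```

View pics/s1.png

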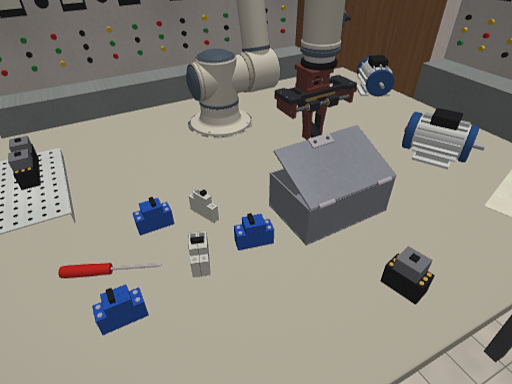

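The lid rises with the gripper, which holds the tongue near (318,140). I continue to upright, release, rise and check.

Run:
```python
from h import *
for a in np.linspace(.4,1.56,11)[1:]:
    manip.move_l(tongue(a)+[0,.0008,0],vel=.15); F=manip.read_wrist_force(); print(round(a,2),F.round(1),round(manip.read_gripper_width()*88,1))
manip.set_gripper(1.0); p=manip.read_eef_pos(); print(manip.read_wrist_force().round(1))
manip.move_l(p+[0,0,.07],vel=.2); manip.move_l(manip.read_eef_pos()+[-.10,-.05,0],vel=.2)
d=imaging.get_image("side"); W=world(d); m=(d["z_map"]>0)&(W[...,2]>.13)&(W[...,2]<.25)&(abs(W[...,1]-.04)<.11)&(W[...,0]>.58)&(W[...,0]<.72)
P=W[m]; k=np.polyfit(P[:,2],P[:,0],1); print("lid ang",np.pi/2+np.arctan(k[0]),len(P),"x at z=.1",np.polyval(k,.1))
print(manip.read_time())
```

```text
0.52 [ 1.1 10.7  0.8] 23.7
0.63 [ 2.8 11.1 -1.3] 23.8
0.75 [ 2.7 11.5 -2.3] 23.9
0.86 [ 4.  11.6 -3.2] 23.6
0.98 [ 3.1 10.9 -4.1] 23.9
1.1 [ 2.6 11.2 -5.7] 23.7
1.21 [ 2.5 11.  -4.8] 23.8
1.33 [ 1.1 11.3 -5.5] 23.8
1.44 [ 0.5 10.  -5. ] 24.1
1.56 [ 1.   9.3 -4. ] 23.7
[0.1 0.3 0.4]
lid ang 1.5306217475970043 1120 x at z=.1 0.6449304306922032
10.525
```

Run:
```python
from h import *
q=quat(np.radians(69.8)); b=np.array([.580,-.298,.029])
manip.move_ptp(b+[0,0,.15],q); manip.set_gripper(.72)
manip.move_l(b+[0,0,.04],vel=.2); print("hit",manip.move_l(b,vel=.08,contact_N=8))
manip.set_gripper(0.); print("w",manip.read_gripper_width()*88,manip.read_wrist_force().round(1))
manip.move_l(b+[0,0,.19],vel=.2); print("w",manip.read_gripper_width()*88,manip.read_wrist_force().round(1),manip.read_time())
save("wrist","w2.png")
```

```text
hit False
w 36.150634270376365 [0.  1.  2.1]
w 35.94319124972247 [ 0.9 -1.2 -2.9] 15.3583
```

View pics/w2.png

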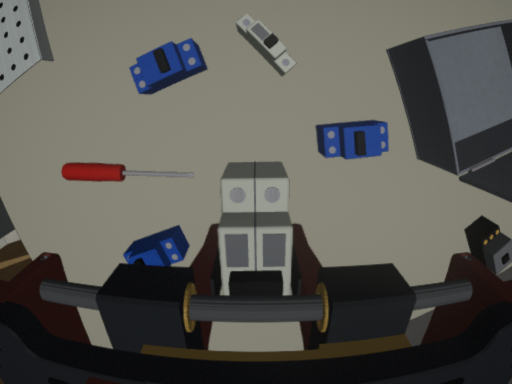

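The breaker is held level in the middle (255,230). Next I carry it over the front of the box and set it down.

Run:
```python
from h import *
q=quat(YAW+np.pi/2); t=bpt(.100,.033)
manip.move_ptp([.53,-.2,.22],q); manip.move_l(t+[0,0,.17],vel=.25)
manip.move_l(t+[0,0,.02],vel=.2); F0=manip.read_wrist_force()
print("hit",manip.move_l(t-[0,0,.004],vel=.04,contact_N=5),manip.read_eef_pos().round(4),t.round(4),(manip.read_wrist_force()-F0).round(1))
manip.set_gripper(.75); print("w",manip.read_gripper_width()*88)
manip.move_l(t+[0,0,.25],vel=.25)
manip.move_l(t+[-.10,-.1,.25],vel=.25)
save("scene","s2.png",(240,60,430,250),3); print(manip.read_time())
```

```text
hit True [0.5496 0.0385 0.0329] [0.5495 0.0384 0.033 ] [1.2 0.4 4.7]
w 66.11127585920782
21.0083
```

View pics/s2.png

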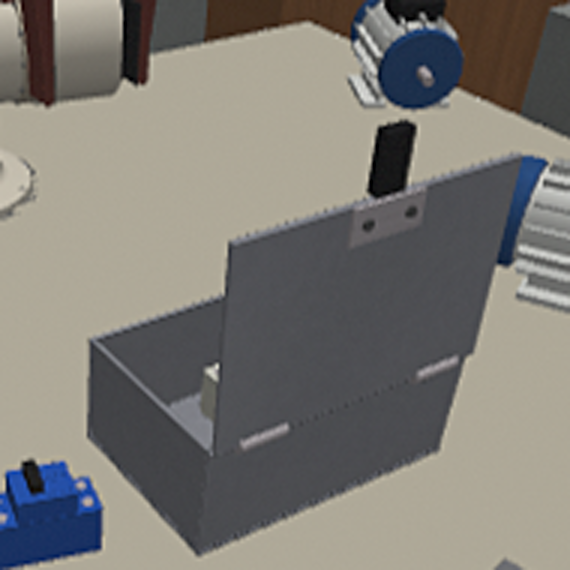

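The lid stands upright and a white corner of the breaker shows inside at (210,390). Next: grip the tongue again, with a side image first, and close.

Run:
```python
from h import *
save("side","s3.png",(170,80,300,210),4)
q=quat(YAW+np.pi/2); dy=np.array([0,.0018,0]); a0=1.55
p=tongue(a0)+dy
manip.set_gripper(1.0)
manip.move_ptp(p+[-.10,0,.07],q); manip.move_l(p+[0,0,.07],vel=.2)
print("hit",manip.move_l(p,vel=.1,contact_N=8)); manip.set_gripper(0.)
print("w",manip.read_gripper_width()*88,manip.read_wrist_force().round(1),manip.read_time())
```

```text
hit False
w 23.729738080604186 [0.1 5.8 0.1] 24.775
```

View pics/s3.png

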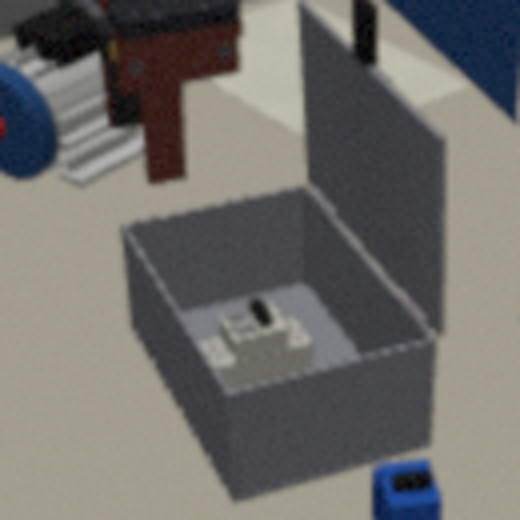

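The breaker lies flat on the box floor at (262,345), toggle up, and it is released. Closing the lid now.

Run:
```python
from h import *
dy=np.array([0,.0018,0])
for a in np.linspace(1.55,.04,14)[1:]:
    manip.move_l(tongue(a)+dy,vel=.15); print(round(a,2),manip.read_wrist_force().round(1),round(manip.read_gripper_width()*88,1))
print("hit",manip.move_l(tongue(-.03)+dy,vel=.03,contact_N=14),manip.read_eef_pos().round(4),tongue(0).round(4),manip.read_wrist_force().round(1))
manip.set_gripper(1.0); p=manip.read_eef_pos(); manip.move_l(p+[0,0,.05],vel=.15)
# press with shut fingers on the tongue
manip.set_gripper(0.); manip.move_l([p[0],p[1],.120],vel=.1)
print("press",manip.move_l([p[0],p[1],.100],vel=.03,contact_N=15),manip.read_eef_pos().round(4),manip.read_wrist_force().round(1))
manip.move_l([p[0]-.02,p[1],.25],vel=.2); 
manip.move_l([p[0]-.08,p[1]-.0,.30],vel=.2); print(manip.read_time())
for n in ("scene","side"):
    d=save(n,f"f_{n}.png"); W=world(d); V=d["img"].max(-1)
    m=(d["z_map"]>0)&(W[...,2]>.09)&(W[...,2]<.14)&(abs(W[...,1]-.04)<.105)&(abs(W[...,1]-.04)>.05)&(W[...,0]>.50)&(W[...,0]<.64)
    P=W[m]; c=np.linalg.lstsq(np.c_[P[:,:2],np.ones(len(P))],P[:,2],rcond=None)[0]; print(n,"slope x",c[0].round(4),"z mean",P[:,2].mean().round(4))
a=[cv2.imread("pics/f_scene.png")[100:340,40:440],cv2.imread("pics/f_side.png")[80:320,112:512]]
cv2.imwrite("pics/f.png",cv2.resize(np.vstack(a),None,fx=1.25,fy=1.25))
```

```text
1.43 [-1.4  6.8  0.4] 23.6
1.32 [-1.2  6.9  1.1] 24.2
1.2 [-2.8  7.5  3.4] 23.6
1.09 [-3.8  7.4  3.7] 23.8
0.97 [-6.4  8.   5.8] 23.8
0.85 [-7.3  7.5  5.9] 23.3
0.74 [-9.2  7.7  5. ] 23.6
0.62 [-8.5  7.1  2.9] 23.8
0.5 [-6.2  7.2  0.2] 23.8
0.39 [-4.3  8.1 -2.5] 23.6
0.27 [-2.4  8.2 -2.7] 23.9
0.16 [-0.4  7.3 -4.3] 23.6
0.04 [ 1.3  7.9 -3.3] 23.9
hit True [0.4615 0.0405 0.0841] [0.4615 0.0366 0.084 ] [-0.8  0.   3.8]
press True [0.4613 0.0405 0.1098] [-1.6  0.   5.8]
33.975
scene slope x 0.0006 z mean 0.1053
side slope x 0.001 z mean 0.1077
```

View pics/f.png

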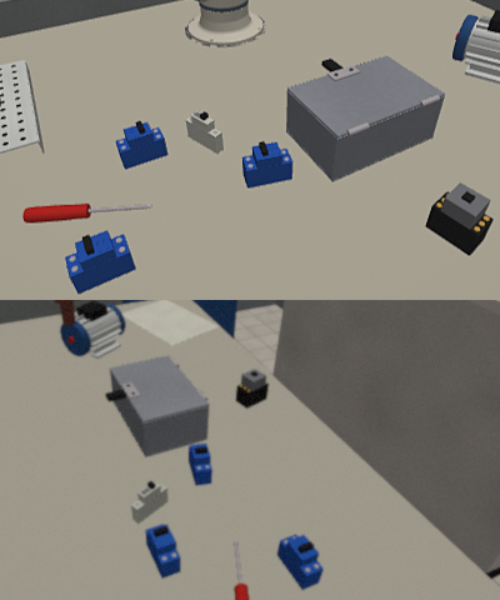

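The box looks shut (slope about 0.001). One firmer press on the tongue will make sure, then I hand in.

Run:
```python
from h import *
p=[.4615,.0385]
manip.move_l([*p,.125],vel=.2)
print("press",manip.move_l([*p,.100],vel=.03,contact_N=25),manip.read_eef_pos().round(4),manip.read_wrist_force().round(1))
manip.move_l([*p,.2],vel=.2); manip.move_l([p[0]-.08,p[1],.28],vel=.2)
for n in ("scene","side"):
    d=imaging.get_image(n); W=world(d)
    m=(d["z_map"]>0)&(W[...,2]>.09)&(W[...,2]<.14)&(abs(W[...,1]-.04)<.105)&(abs(W[...,1]-.04)>.05)&(W[...,0]>.50)&(W[...,0]<.64)
    P=W[m]; c=np.linalg.lstsq(np.c_[P[:,:2],np.ones(len(P))],P[:,2],rcond=None)[0]; print(n,c[0].round(4))
print(manip.read_time(),manip.read_wrist_force().round(1)); job_done()
```

```text
press True [0.4616 0.0385 0.1098] [-1.7 -0.7  5.5]
scene 0.0003
side -0.0005
37.2083 [-0.2  0.8 -0.1]
the job is handed in; nothing more can be done
```

The job is handed in at about 37 s. I swung the lid up to about 1.55 rad, put the white two-pole breaker on the box floor on its back with its toggle up, released it, then shut the lid and pressed it down.

- **Lid:** the final depth fits show a slope within 0.0005 in both views, so it is shut. The last press stopped at the same height as the one before. That height is about 0.8 mm above my estimate of the tongue top, within the 2 mm calibration.
- **Breaker:** the side picture before closing showed it flat in the box with its toggle up, with no gripper contact.
- **Other things:** the single-pole breaker and the other objects were not touched and look unmoved in the last pictures. The arm is clear of everything, with wrist force near 0.
- **Forces:** the highest force reading I printed was about 14 N, sideways, while pinching the tongue slightly off centre. The last press was set to stop at a 25 N change and did, but the reading afterwards was only about 6 N.

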